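Find the stiff call button

ROBOT

A 7-joint arm with a two-finger parallel gripper is mounted at the origin on the work surface. World frame = base frame: x ahead of the robot, y to its left, z up, the work surface at z = 0. Lengths are in m, angles in rad, forces in N, time in s.
With the tool pointing down it reaches from about 0.35 to 0.9 m from the base axis. Payload 19.9 kg.
Tool frame: the origin (TCP) lies midway between the tips of the shut fingers; the grasp point (between the pads) lies 19 mm behind it; z points along the fingers, y is the line along which they close (so a half turn about z gives the same grasp; the last joint's range is limited). The gripper opens to 94 mm and grips with 3 to 60 N. Pads are 16 mm wide; open, the fingers measure 119 mm over their backs; the gripper's body (75 mm by 177 mm) begins 78 mm behind the grasp point.
Start: joints at [-1.206, 0.417, -0.01, 1.614, 0.005, 1.111, -0.053], TCP at [0.247, 0.574, 0.173] pointing down, gripper open.
Joint ranges: [-2.81, 2.81], [-0.39, 2.02], [-1.27, 1.25], [0.06, 2.57], [-1.19, 4.33], [0.19, 2], [-2.82, 2.82]. Speed limits (rad/s): [1.89, 1.89, 2.39, 2.39, 3.01, 3.01, 3.01].

INTERFACE

Orientations are given as a rotation vector (axis times angle).
In Python, from cell import read_state, get_image, camera_params, hand_in gives the robot as it stands.
- The arm moves only by the tool carry_out, never from a script. Its argument "plan" is a list of rows, each a list of 5 numbers: the shift along the tool's x, y, z in m, then the turn about the tool's z in rad, then the opening, from 0 (shut) to 1 (fully open). In form: [[tx, ty, tz, yaw, grip], ...]. A call has 1 to 5 rows; each row shifts and turns the commanded pose from where the row before left it, along the tool's axes as they then stand; what a row does not reach is not made up. A row lasts 1/10 s, in which the tool goes at most 50 mm and 8.59 degrees, less where a joint would pass 70% of its speed; a pose out of reach is approached as far as the arm can. A call with a gripper value outside its range is refused whole. The fingers move at their own pace and stop on an object; the grip force is fixed at half the most. Time passes only in rows, so rows that do not move let the fingers close. It gives the time, the measured TCP pose, the force, the opening and the grip force at its end, in the units of the state.
- read_state(): the state, without advancing time (a new reading comes with each control period).
- get_image(name): name is "side" or "top"; returns the picture (400x640x3 uint8, blue, green, red); there is no depth.
- camera_params(name): a dict with "fovy" (degrees; the focal length in pixels is half the picture's height over the tangent of half this angle, whatever the lens; pixels are square), "cx", "cy" (the principal point, pixels), "cam_to_world" (4x4, takes a point from camera to world coordinates). Camera axes: x right, y down, z forward; pixel columns grow to the right and rows downward; lengths in m; the calibration is good to about 2 mm. A picture is of the moment at which its call begins. camera_params takes no time and is no camera call.
- hand_in(): hands the job in; it is judged then, once.
The state is a dict: "time": time; "joint_positions": joint angles; "qvel": joint speeds; "joint_efforts": joint torques, N m; "position": TCP position; "orientation": TCP orientation; "contact_force": force on the tool from outside, world axes, zero at the start; "ft_torque": the same for the moment, N m; "gripper_width": finger opening in m; "finger_force": force on a finger pad.
Only numpy, scipy, OpenCV 4.12 (cv2) and the standard library are available. Lean on these libraries where they do the work, as an engineer would, in place of code of your own. Each camera call takes 0.05 s, during which the arm holds its last target. There are 200 camera calls.

TASK

Four latching call buttons are back on the stores bench for checking. Press the key of each one straight down until it clicks and stays down, feeling how hard it goes and never pressing a key with more than 20 N, and set the one whose key is clearly stiffer than the others flat in the empty blue tray, without dropping it. Leave the other three where they stand and do not disturb the other things on the bench.

Things in the scene. Friction and masses are not known exactly. Their poses are not given: they have to be found in the camera images.
- unit_a: call button a, one of four that look alike: white housing 92 x 54 x 30 mm (x, y, z) standing flat on the bench, 0.2 kg. Origin at the centre of its underside, x along the length towards the end with the key, z up. Grip it across the 54 mm width. Its key resists most, about 10 N on the stiff one and 4 to 5 N on the good ones, within the first 1 mm, then ever less until it snaps down past half travel
- key_a: round grey key of call button a, 36 mm across, flat top. Origin: centre of its top face, 16 mm along the housing's x from its centre and 40 mm above its underside (10 mm above its top). All keys are up at the start. It goes straight down 5 mm to a firm rubber stop; past half travel it clicks: snaps to the stop and stays there, 35 mm above the underside (reset later with a lock key). In the stiff one a swollen seal inside drags on the key, which does not show
- unit_b: call button b, one of four that look alike: white housing 92 x 54 x 30 mm (x, y, z) standing flat on the bench, 0.2 kg. Origin at the centre of its underside, x along the length towards the end with the key, z up. Grip it across the 54 mm width. Its key resists most, about 10 N on the stiff one and 4 to 5 N on the good ones, within the first 1 mm, then ever less until it snaps down past half travel
- key_b: round grey key of call button b, 36 mm across, flat top. Origin: centre of its top face, 16 mm along the housing's x from its centre and 40 mm above its underside (10 mm above its top). All keys are up at the start. It goes straight down 5 mm to a firm rubber stop; past half travel it clicks: snaps to the stop and stays there, 35 mm above the underside (reset later with a lock key). In the stiff one a swollen seal inside drags on the key, which does not show
- unit_c: call button c, one of four that look alike: white housing 92 x 54 x 30 mm (x, y, z) standing flat on the bench, 0.2 kg. Origin at the centre of its underside, x along the length towards the end with the key, z up. Grip it across the 54 mm width. Its key resists most, about 10 N on the stiff one and 4 to 5 N on the good ones, within the first 1 mm, then ever less until it snaps down past half travel
- key_c: round grey key of call button c, 36 mm across, flat top. Origin: centre of its top face, 16 mm along the housing's x from its centre and 40 mm above its underside (10 mm above its top). All keys are up at the start. It goes straight down 5 mm to a firm rubber stop; past half travel it clicks: snaps to the stop and stays there, 35 mm above the underside (reset later with a lock key). In the stiff one a swollen seal inside drags on the key, which does not show
- unit_d: call button d, one of four that look alike: white housing 92 x 54 x 30 mm (x, y, z) standing flat on the bench, 0.2 kg. Origin at the centre of its underside, x along the length towards the end with the key, z up. Grip it across the 54 mm width. Its key resists most, about 10 N on the stiff one and 4 to 5 N on the good ones, within the first 1 mm, then ever less until it snaps down past half travel
- key_d: round grey key of call button d, 36 mm across, flat top. Origin: centre of its top face, 16 mm along the housing's x from its centre and 40 mm above its underside (10 mm above its top). All keys are up at the start. It goes straight down 5 mm to a firm rubber stop; past half travel it clicks: snaps to the stop and stays there, 35 mm above the underside (reset later with a lock key). In the stiff one a swollen seal inside drags on the key, which does not show
- tray: empty shallow blue plastic tray on the bench for repairs, 130 x 160 x 32 mm (x, y, z), walls and floor 4 mm thick (inside 122 x 152 mm), open on top, loose, about 0.5 kg. Origin at the centre of its underside, z up. It has room for one call button laid with its length along the tray's x
- label_roll: bystander: paper label roll standing on end, 54 mm across, 34 mm high; origin under its centre
- battery: bystander: block battery lying flat, 46 x 26 x 17 mm; origin under its centre
- marker: bystander: marker pen lying along its x, 130 mm long, 16 mm thick; origin under it, at its middle
- reset_key: bystander: small flat steel lock key lying flat, 57 mm long, 4 mm thick; origin under it
- feed_1: bystander: square litre bottle of tube feed with a purple cap, 84 x 84 x 216 mm, 0.95 kg; origin under its centre
- syringe_box: bystander: cardboard box 80 x 100 x 70 mm; origin under its centre
- scanner: bystander: hand-held code scanner lying flat, about 170 x 62 x 46 mm; origin under it
There are look-alikes about, which are no part of the job. What is shaped like the unit_d but green or orange is not meant.

How it is judged:
On the way:
1. all four keys have been pressed until they clicked, and stay down (z of key_a in the frame of unit_a below 0.0365 m and z of key_b in the frame of unit_b below 0.0365 m and z of key_c in the frame of unit_c below 0.0365 m and z of key_d in the frame of unit_d below 0.0365 m), for 0.2 s.
At the end, for the whole second after the job is handed in: All keys are latched down (top under 36.5 mm above the underside); the stiff call button (its swollen seal presses on its key) rests flat (0.1 rad) on the tray floor; the other three stand upright, at rest, within 40 mm of where they were (all of step 1 and ((contact force between key_a and anything else above 0.4 N and x of unit_a in the frame of tray between -0.04 and 0.04 m and y of unit_a in the frame of tray between -0.055 and 0.055 m and z of unit_a in the frame of tray between 0 and 0.008 m) or (not (contact force between key_a and anything else above 0.4 N) and distance of unit_a from where it was at the start of the episode below 0.04 m)) and angle between each of unit_a, unit_b, unit_c, unit_d's own z axis and vertical below 0.1 rad and linear speed of each of unit_a, unit_b, unit_c, unit_d below 0.02 m/s and ((contact force between key_b and anything else above 0.4 N and x of unit_b in the frame of tray between -0.04 and 0.04 m and y of unit_b in the frame of tray between -0.055 and 0.055 m and z of unit_b in the frame of tray between 0 and 0.008 m) or (not (contact force between key_b and anything else above 0.4 N) and distance of unit_b from where it was at the start of the episode below 0.04 m)) and ((contact force between key_c and anything else above 0.4 N and x of unit_c in the frame of tray between -0.04 and 0.04 m and y of unit_c in the frame of tray between -0.055 and 0.055 m and z of unit_c in the frame of tray between 0 and 0.008 m) or (not (contact force between key_c and anything else above 0.4 N) and distance of unit_c from where it was at the start of the episode below 0.04 m)) and ((contact force between key_d and anything else above 0.4 N and x of unit_d in the frame of tray between -0.04 and 0.04 m and y of unit_d in the frame of tray between -0.055 and 0.055 m and z of unit_d in the frame of tray between 0 and 0.008 m) or (not (contact force between key_d and anything else above 0.4 N) and distance of unit_d from where it was at the start of the episode below 0.04 m))); the robot touches nothing.
It fails at once if a key is pressed with more than 20 N (contact force between any of key_a, key_b, key_c, key_d and the fingers above 20 N or contact force between any of key_a, key_b, key_c, key_d and the arm above 20 N).
It fails at once if a good call button is moved more than 40 mm ((not (contact force between key_a and anything else above 0.4 N) and distance of unit_a from where it was at the start of the episode above 0.04 m) or (not (contact force between key_b and anything else above 0.4 N) and distance of unit_b from where it was at the start of the episode above 0.04 m) or (not (contact force between key_c and anything else above 0.4 N) and distance of unit_c from where it was at the start of the episode above 0.04 m) or (not (contact force between key_d and anything else above 0.4 N) and distance of unit_d from where it was at the start of the episode above 0.04 m)).
It fails at once if a call button is tipped over (angle between any of unit_a, unit_b, unit_c, unit_d's own z axis and vertical above 0.8 rad).
It fails at once if a call button is dropped (falls free at more than 0.6 m/s) ((linear speed of unit_a above 0.6 m/s and contact force between unit_a and the arm below 0.1 N and contact force between unit_a and the fingers below 0.1 N) or (linear speed of unit_b above 0.6 m/s and contact force between unit_b and the arm below 0.1 N and contact force between unit_b and the fingers below 0.1 N) or (linear speed of unit_c above 0.6 m/s and contact force between unit_c and the arm below 0.1 N and contact force between unit_c and the fingers below 0.1 N) or (linear speed of unit_d above 0.6 m/s and contact force between unit_d and the arm below 0.1 N and contact force between unit_d and the fingers below 0.1 N)).
It fails at once if a bystander is pushed more than 40 mm away or knocked over (distance of any of label_roll, battery, marker, reset_key, feed_1, syringe_box, scanner from where it was at the start of the episode above 0.04 m).
It also fails if it takes over 69 s, if anything falls off the work surface, if the arm or the gripper's body presses on something with over 40 N, if the wrist force passes 120 N, or if a joint passes its speed limit or range.

## Working session

There is one attempt and no reset: what is moved stays moved. The work goes in short steps, Python scripts to look and compute and a tool call to move; the robot and the scene stay as the last step left them, time stands still between calls to the robot, and variables do not carry over. Pictures are saved under pics/ and viewed, at most 10 in all, crops included, and the job is handed in when it is done.

Besides the shell and the picture viewer there is one more tool, called after "Request:" in YAML: its name, and indented under it one key for each argument. carry_out: Moves the arm, as the interface text tells. Its arguments: {"type":"object","properties":{"plan":{"type":"array","items":{"type":"array","items":{"type":"number"}}}},"required":["plan"]}

```bash
mkdir -p pics
python3 - <<'E'
from cell import *
import cv2,numpy as np
for n in("top","side"):
    im=get_image(n); cv2.imwrite(f"pics/{n}0.png",im)
    p=camera_params(n); print(n,p["fovy"],p["cx"],p["cy"],np.round(p["cam_to_world"],3).tolist(), [k for k in p])
s=read_state(); print(s)
E
```

```text
top 52.83269803840595 319.39647062358415 201.80907176218597 [[0.027, -0.993, 0.115, 0.363], [-1.0, -0.028, -0.013, -0.015], [0.016, -0.114, -0.993, 1.018], [0.0, 0.0, 0.0, 1.0]] ['fovy', 'cx', 'cy', 'cam_to_world']
side 43.11474627741917 317.645900233996 199.9520900130309 [[0.686, -0.377, 0.622, -0.392], [-0.728, -0.353, 0.588, -0.866], [-0.002, -0.856, -0.517, 0.799], [0.0, 0.0, 0.0, 1.0]] ['fovy', 'cx', 'cy', 'cam_to_world']
{'time': 0.1, 'joint_positions': array([-1.2054704 ,  0.41787959, -0.01032762,  1.61405964,  0.00467622,
        1.11070965, -0.05301265]), 'qvel': array([ 0.00018823, -0.00218162, -0.00063157, -0.00318243, -0.00023208,
       -0.00168092,  0.00013885]), 'joint_efforts': array([ 3.36856268e-03, -8.52564454e+01,  6.40548225e-01, -4.26690996e+01,
       -4.88104241e-02,  1.62114826e-02,  4.55869190e-05]), 'position': array([0.24716309, 0.573673  , 0.17243224]), 'orientation': array([-6.34600041e-01, -3.07666905e+00,  1.60201384e-03]), 'contact_force': array([-0.1966703 , -0.08547394, -0.27537897]), 'ft_torque': array([ 0.0361191 ,  0.00245088, -0.02620779]), 'finger_force': 0.0, 'gripper_width': 0.09381728570117173}
```

View pics/top0.png

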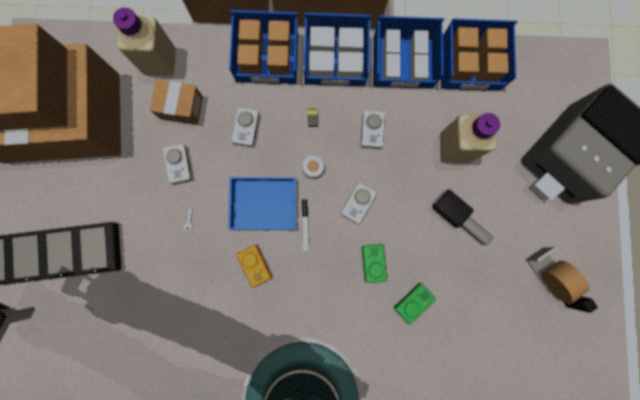

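View pics/side0.png

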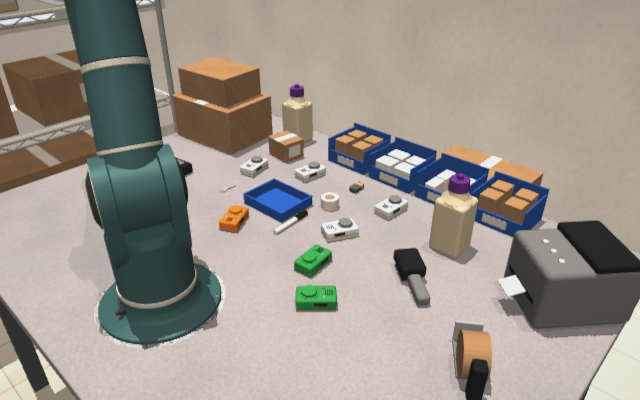

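The top view shows four white units near (176,163), (245,127), (372,129) and (359,203). The green ones at (375,263) and (415,303) and the orange one at (254,265) are look-alikes. The empty blue tray is at (263,204), and the label roll at (313,166) is not a unit. Next I'll measure the units and tray, with one enlarged crop to confirm.

```bash
cat > h.py <<'E'
from cell import *
import cv2,numpy as np
def ray(n,u,v,z):
    p=camera_params(n);T=np.array(p["cam_to_world"]);f=200/np.tan(np.radians(p["fovy"]/2))
    d=T[:3,:3]@np.array([(u-p["cx"])/f,(v-p["cy"])/f,1]);o=T[:3,3]
    return (o+d*(z-o[2])/d[2])[:2]
def proj(n,P):
    p=camera_params(n);T=np.array(p["cam_to_world"]);f=200/np.tan(np.radians(p["fovy"]/2))
    c=T[:3,:3].T@(np.array(P)-T[:3,3]);return c[:2]/c[2]*f+[p["cx"],p["cy"]]
E
python3 - <<'E'
from h import *
im=cv2.imread("pics/top0.png");hsv=cv2.cvtColor(im,cv2.COLOR_BGR2HSV)
S=6
big=[]
for n,(u,v) in dict(a=(176,163),b=(245,127),c=(372,129),d=(359,203)).items():
    u0,v0=u-26,v-26
    c=cv2.resize(im[v0:v0+52,u0:u0+52],None,fx=S,fy=S,interpolation=cv2.INTER_CUBIC)
    g=cv2.cvtColor(c,cv2.COLOR_BGR2GRAY)
    w=(g>185).astype(np.uint8)
    w=cv2.morphologyEx(w,cv2.MORPH_OPEN,np.ones((9,9)))
    cs,_=cv2.findContours(w,cv2.RETR_EXTERNAL,cv2.CHAIN_APPROX_NONE)
    k=max(cs,key=cv2.contourArea);h=cv2.convexHull(k);px=(h[:,0]+.5)/S-.5+[u0,v0]
    W=np.array([ray("top",*q,.03) for q in px]).astype(np.float32)*1000
    r=cv2.minAreaRect(W)
    m=np.zeros_like(g);cv2.fillPoly(m,[h],255)
    m=cv2.erode(m,np.ones((9,9)));kk=((g<165)&(m>0)).astype(np.uint8);kk=cv2.morphologyEx(kk,cv2.MORPH_OPEN,np.ones((25,25)))
    cs2,_=cv2.findContours(kk,cv2.RETR_EXTERNAL,cv2.CHAIN_APPROX_NONE)
    if cs2:
        q=max(cs2,key=cv2.contourArea);(x,y),rr=cv2.minEnclosingCircle(q)
        K=ray("top",(x+.5)/S-.5+u0,(y+.5)/S-.5+v0,.04)*1000;cv2.circle(c,(int(x),int(y)),int(rr),(0,0,255),1)
        d=K-r[0];print(n,np.round(r[0]),np.round(r[1]),round(r[2]),"key",K.round(),"r px",rr/S,"dir",np.degrees(np.arctan2(d[1],d[0])).round(),np.linalg.norm(d).round())
    else: print(n,r)
    cv2.drawContours(c,[h],-1,(0,255,0),1);big.append(c)
cv2.imwrite("pics/crop.png",np.vstack([np.hstack(big[:2]),np.hstack(big[2:])])[:600])
b=cv2.inRange(hsv,(100,120,60),(125,255,255));b[:160]=0;b[250:]=0
k=max(cv2.findContours(b,0,2)[0],key=cv2.contourArea)
W=np.array([ray("top",*q,.032) for q in cv2.convexHull(k)[:,0]]).astype(np.float32)*1000
print("tray",cv2.minAreaRect(W))
for n,q,z in [("roll",(313,166),.034),("marker",(305,225),.016),("rkey",(188,219),.004),("batt",(313,117),.017),("box",(176,101),.07),("bottle",(127,20),.216),("bottle2",(487,124),.216)]:print(n,ray("top",*q,z).round(3))
E
```

```text
Traceback (most recent call last):
ValueError: max() iterable argument is empty
```

Run:
```python
import cv2
im=cv2.imread("pics/top0.png");g=cv2.cvtColor(im,6);h=cv2.cvtColor(im,40)
print(g[108:148:2,355:392:2]);print(im[140,375],im[120,373],im[160,340])
```

```text
[[144 143 145 144 146 144 144 143 144 146 145 144 144 143 145 145 143 145
  144]
 [142 144 141 143 144 154 155 147 151 148 148 148 148 145 145 145 143 143
  143]
 [141 144 144 143 143 168 170 167 164 161 165 163 164 159 155 145 142 143
  144]
 [144 144 141 139 135 167 167 152 136 135 141 150 163 169 164 148 143 144
  142]
 [144 144 142 135 134 167 149 121 123 123 124 124 140 166 160 143 143 142
  145]
 [144 144 143 129 133 160 125 118 127 124 122 124 124 148 155 139 144 142
  142]
 [142 144 141 129 135 152 111 125 128 126 127 125 122 126 147 134 143 143
  143]
 [143 144 142 124 133 149 108 122 128 128 126 126 119 127 148 134 142 144
  142]
 [139 142 141 126 137 154 116 112 126 127 127 124 111 135 150 136 143 144
  141]
 [140 141 141 121 147 164 139 107 104 114 113 105 116 155 154 137 143 146
  143]
 [139 139 139 119 153 169 163 135 116 109 105 125 151 166 160 142 145 141
  143]
 [139 140 138 117 155 170 170 167 160 154 158 164 167 168 153 142 144 142
  142]
 [137 139 135 114 156 170 168 168 170 169 169 170 168 168 146 141 142 143
  142]
 [142 143 138 112 156 169 164 162 160 162 165 154 152 169 142 144 143 144
  141]
 [143 141 135 109 158 167 166 155 138 134 136 148 156 168 135 143 143 142
  142]
 [140 139 133 113 160 170 168 154 135 127 135 162 169 167 132 140 141 143
  144]
 [138 140 136 122 161 169 169 153 138 125 139 165 170 166 132 140 141 144
  145]
 [138 139 134 129 166 170 170 158 152 147 153 168 169 167 140 139 140 142
  143]
 [138 140 131 119 152 159 158 158 159 163 167 168 169 165 147 141 144 142
  141]
 [142 143 130 105  95  97 102 101 106 121 127 131 133 129 137 141 142 143
  144]]
[141 139 137] [120 126 129] [139 142 149]
```

```bash
cat > m.py <<'E'
from h import *
im=cv2.imread("pics/top0.png");hsv=cv2.cvtColor(im,cv2.COLOR_BGR2HSV)
S=6
big=[]
for n,(u,v) in dict(a=(176,163),b=(245,127),c=(372,129),d=(359,203)).items():
    u0,v0=u-26,v-26
    c=cv2.resize(im[v0:v0+52,u0:u0+52],None,fx=S,fy=S,interpolation=cv2.INTER_CUBIC)
    g=cv2.cvtColor(c,cv2.COLOR_BGR2GRAY)
    w=(g>155).astype(np.uint8)
    w=cv2.morphologyEx(w,cv2.MORPH_OPEN,np.ones((7,7)))
    cs,_=cv2.findContours(w,cv2.RETR_EXTERNAL,cv2.CHAIN_APPROX_NONE)
    k=max(cs,key=cv2.contourArea);h=cv2.convexHull(k);px=(h[:,0]+.5)/S-.5+[u0,v0]
    W=np.array([ray("top",*q,.03) for q in px]).astype(np.float32)*1000
    r=cv2.minAreaRect(W)
    m=np.zeros_like(g);cv2.fillPoly(m,[h],255)
    kk=((g<143)&(m>0)).astype(np.uint8);kk=cv2.morphologyEx(kk,cv2.MORPH_OPEN,np.ones((31,31)))
    cs2,_=cv2.findContours(kk,cv2.RETR_EXTERNAL,cv2.CHAIN_APPROX_NONE)
    if cs2:
        q=max(cs2,key=cv2.contourArea);(x,y),rr=cv2.minEnclosingCircle(q)
        K=ray("top",(x+.5)/S-.5+u0,(y+.5)/S-.5+v0,.04)*1000;cv2.circle(c,(int(x),int(y)),int(rr),(0,0,255),1)
        d=K-r[0];print(n,np.round(r[0]),np.round(r[1]),round(r[2]),"key",K.round(),"r px",rr/S,"dir",np.degrees(np.arctan2(d[1],d[0])).round(),np.linalg.norm(d).round())
    else: print(n,r)
    cv2.drawContours(c,[h],-1,(0,255,0),1);big.append(c)
cv2.imwrite("pics/crop.png",cv2.resize(np.vstack([np.hstack(big[:2]),np.hstack(big[2:])]),(580,580)))
b=cv2.inRange(hsv,(100,120,60),(125,255,255));b[:160]=0;b[250:]=0
k=max(cv2.findContours(b,0,2)[0],key=cv2.contourArea)
W=np.array([ray("top",*q,.032) for q in cv2.convexHull(k)[:,0]]).astype(np.float32)*1000
print("tray",cv2.minAreaRect(W))
for n,q,z in [("roll",(313,166),.034),("marker",(305,225),.016),("rkey",(188,219),.004),("batt",(313,117),.017),("box",(176,101),.07),("bottle",(127,20),.216),("bottle2",(487,124),.216)]:print(n,ray("top",*q,z).round(3))
E
python3 m.py
```

```text
a [550. 329.] [56. 52.] 14 key [567. 331.] r px 4.466714223225911 dir 6.0 17.0
b ((649.5781860351562, 169.1309814453125), (50.89457321166992, 55.623268127441406), 82.34342193603516)
c ((652.5402221679688, -158.06195068359375), (51.00497817993164, 53.792484283447266), 86.64399719238281)
d ((464.8252258300781, -117.48018646240234), (50.4275016784668, 55.314979553222656), 61.17822265625)
tray ((469.41497802734375, 113.0115966796875), (126.32764434814453, 162.18157958984375), 1.6889606714248657)
roll [ 0.566 -0.01 ]
marker [0.42  0.006]
rkey [0.428 0.3  ]
batt [ 0.697 -0.006]
box [0.709 0.327]
bottle [0.828 0.388]
bottle2 [ 0.628 -0.367]
```

View pics/crop.png

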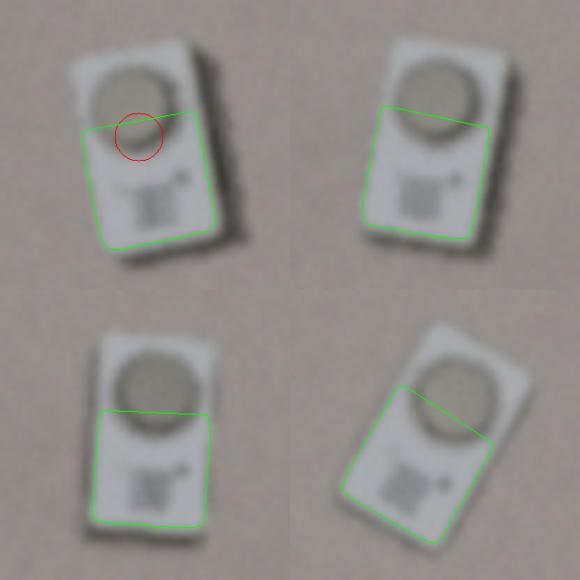

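The crop confirms four white housings, each with a round grey key at the far end (+x). The opening step split the housing mask, so I'll use hue (warm key against bluish housing) to fix it.

```bash
python3 - <<'E'
s=open("m.py").read()
s=s.replace('''w=(g>155).astype(np.uint8)''','''ci=c.astype(int);rb=ci[:,:,2]-ci[:,:,0]
    w=(rb<1).astype(np.uint8)*((g>135))|(g>158).astype(np.uint8)''').replace("np.ones((7,7))","np.ones((5,5))")
s=s.replace('''k=max(cs,key=cv2.contourArea);h=''','''k=np.vstack([t for t in cs if cv2.contourArea(t)>150]);h=''')
open("m.py","w").write(s)
E
python3 m.py
```

```text
a [565. 332.] [90. 52.] 13 key [579. 332.] r px 8.447186787923178 dir 1.0 14.0
b [665. 167.] [52. 90.] 83 key [679. 162.] r px 8.195302327473959 dir -18.0 15.0
c [ 669. -158.] [53. 91.] 88 key [ 683. -158.] r px 8.279844919840494 dir -1.0 14.0
d [ 478. -125.] [53. 90.] 61 key [ 492. -133.] r px 8.408015569051107 dir -28.0 16.0
tray ((469.41497802734375, 113.0115966796875), (126.32764434814453, 162.18157958984375), 1.6889606714248657)
roll [ 0.566 -0.01 ]
marker [0.42  0.006]
rkey [0.428 0.3  ]
batt [ 0.697 -0.006]
box [0.709 0.327]
bottle [0.828 0.388]
bottle2 [ 0.628 -0.367]
```

View pics/crop.png

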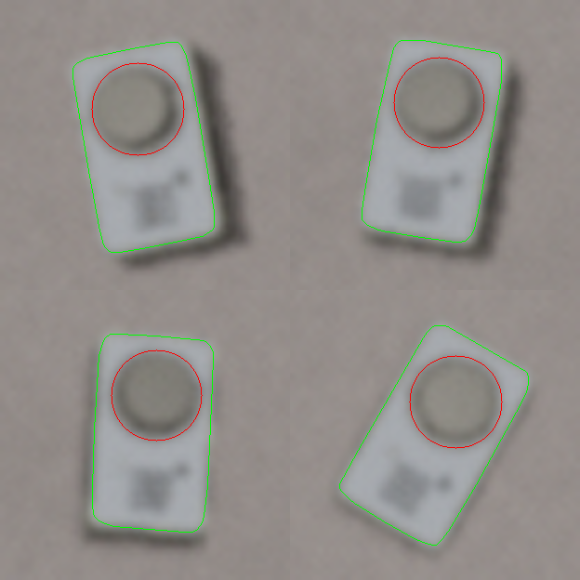

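All four measure about 90×52 mm, which matches the spec:

| Unit | Centre (mm) | Yaw | Key (mm) |
|---|---|---|---|
| a | (565, 332) | 13° | (581, 336) |
| b | (665, 167) | −7° | (681, 165) |
| c | (669, −158) | −2° | (685, −158) |
| d | (478, −125) | −29° | (492, −133) |

The tray is at (469, 113). First I'll square the tool to the world axes and shut the fingers.

Request:
carry_out:
  plan:
    - [0,0,0,-0.0813,0]
    - [0,0,0,-0.0813,0]
    - [0,0,0,-0.0813,0]
    - [0,0,0,-0.0813,0]
    - [0,0,0,-0.0813,0]

```text
time: 0.6
position: [0.2472, 0.5738, 0.1726]
orientation: [0.005, -3.141, 0.001]
contact_force: [1.3, -0.6, 0.1]
gripper_width: 0.0574
finger_force: 0.0
```

Request:
carry_out:
  plan:
    - [-0.0334,-0.0238,0,0,0]
    - [-0.0334,-0.0238,0,0,0]
    - [-0.0334,-0.0238,0,0,0]
    - [-0.0334,-0.0238,0,0,0]
    - [-0.0334,-0.0238,0,0,0]

```text
time: 1.1
position: [0.4153, 0.4537, 0.1727]
orientation: [-0.0, -3.141, 0.001]
contact_force: [0.2, 1.4, 0.2]
gripper_width: 0.0175
finger_force: 0.0
```

Request:
carry_out:
  plan:
    - [-0.0334,-0.0238,0.02,0,0]
    - [-0.0334,-0.0238,0.02,0,0]
    - [-0.0334,-0.0238,0.025,0,0]
    - [-0.0334,-0.0238,0.025,0,0]
    - [-0.0334,-0.0238,0.02,0,0]

```text
time: 1.6
position: [0.5819, 0.3344, 0.0612]
orientation: [-0.0, -3.14, 0.001]
contact_force: [1.0, 1.1, 0.3]
gripper_width: 0.0007
finger_force: 0.0
```

Request:
carry_out:
  plan:
    - [0,0,0,0,0]
    - [0,0,0,0,0]
    - [0,0,0,0,0]

```text
time: 1.9
position: [0.5805, 0.3369, 0.0632]
orientation: [0.001, -3.141, -0.001]
contact_force: [0.1, 1.3, 0.5]
gripper_width: 0.0004
finger_force: 0.0
```

Request:
carry_out:
  plan:
    - [0,0,0.01,0,0]
    - [0,0,0.008,0,0]
    - [0,0,0.003,0,0]
    - [0,0,0,0,0]
    - [0,0,0,0,0]

```text
time: 2.4
position: [0.5812, 0.336, 0.042]
orientation: [0.0, 3.142, -0.0]
contact_force: [-0.3, 0.1, 0.9]
gripper_width: 0.0004
finger_force: 0.0
```

Request:
carry_out:
  plan:
    - [0,0,0.001,0,0]
    - [0,0,0,0,0]

```text
time: 2.6
position: [0.5813, 0.3359, 0.0411]
orientation: [0.001, 3.141, 0.0]
contact_force: [0.7, -0.6, -0.5]
gripper_width: 0.0004
finger_force: 0.0
```

Request:
carry_out:
  plan:
    - [0,0,0.0005,0,0]
    - [0,0,0,0,0]

```text
time: 2.8
position: [0.5812, 0.3358, 0.0405]
orientation: [0.001, 3.142, -0.0]
contact_force: [0.3, 0.0, 0.7]
gripper_width: 0.0005
finger_force: 0.0
```

Request:
carry_out:
  plan:
    - [0,0,0.0005,0,0]
    - [0,0,0,0,0]

```text
time: 3.0
position: [0.5812, 0.3359, 0.0399]
orientation: [-0.0, -3.142, 0.0]
contact_force: [-0.7, -0.1, 0.0]
gripper_width: 0.0006
finger_force: 0.0
```

Request:
carry_out:
  plan:
    - [0,0,0.0005,0,0]
    - [0,0,0,0,0]

```text
time: 3.2
position: [0.5812, 0.3358, 0.0394]
orientation: [-0.0, -3.142, 0.0]
contact_force: [0.8, -0.2, -0.1]
gripper_width: 0.0003
finger_force: 0.0
```

Request:
carry_out:
  plan:
    - [0,0,0.0005,0,0]
    - [0,0,0,0,0]

```text
time: 3.4
position: [0.5812, 0.3358, 0.0389]
orientation: [-0.0, -3.141, 0.0]
contact_force: [-0.7, -0.6, -0.7]
gripper_width: 0.0008
finger_force: 0.0
```

Request:
carry_out:
  plan:
    - [0,0,0.0005,0,0]
    - [0,0,0,0,0]

```text
time: 3.6
position: [0.5812, 0.3358, 0.0384]
orientation: [-0.001, -3.142, 0.0]
contact_force: [-0.7, 0.5, 0.5]
gripper_width: 0.0004
finger_force: 0.0
```

Request:
carry_out:
  plan:
    - [0,0,0.0005,0,0]
    - [0,0,0,0,0]

```text
time: 3.8
position: [0.5812, 0.3359, 0.0379]
orientation: [-0.0, -3.142, 0.0]
contact_force: [-0.5, -1.0, -0.1]
gripper_width: 0.0006
finger_force: 0.0
```

Request:
carry_out:
  plan:
    - [0,0,0.0005,0,0]
    - [0,0,0,0,0]

```text
time: 4.0
position: [0.5812, 0.3359, 0.0374]
orientation: [-0.0, -3.142, 0.0]
contact_force: [-0.7, -0.1, -1.3]
gripper_width: 0.0003
finger_force: 0.0
```

No force yet at 37.4 mm, so I'll look before going lower.

Run:
```python
from h import *
P=[.581,.336,.04]
o=[]
for n in("top","side"):
    im=get_image(n);u,v=proj(n,P).astype(int);print(n,u,v)
    c=im[v-35:v+35,u-35:u+35];o.append(cv2.resize(c,(400,400),interpolation=2))
cv2.imwrite("pics/p1.png",np.hstack(o))
```

```text
top 172 155
side 256 157
```

View pics/p1.png

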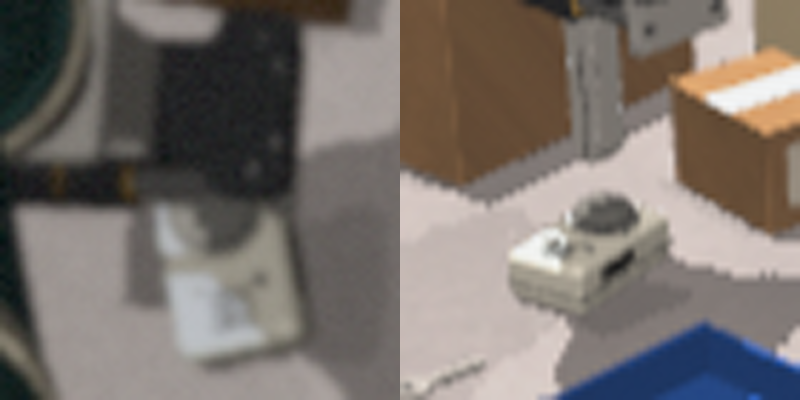

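Run:
```python
from h import *
for z in (.0374,.045,.05,.055,.06): print(z,proj("side",[.581,.336,z]).round(1))
for d in (.01,.02,.03): print(d,proj("side",[.581+d*.73,.336+d*.68,.0374]).round(1))
print(ray("side",256,149,.0374))
print(read_state())
```

```text
0.0374 [256.5 158.6]
0.045 [256.4 156.6]
0.05 [256.3 155.3]
0.055 [256.2 153.9]
0.06 [256.1 152.6]
0.01 [256.8 157.3]
0.02 [257.2 156. ]
0.03 [257.5 154.7]
[0.62934374 0.39478586]
{'time': 4.1, 'joint_positions': array([-0.59063715,  0.63964481,  0.02969499,  1.59224972, -0.02237187,
        0.91005299,  1.01742454]), 'qvel': array([-8.15002780e-05,  5.19754261e-04, -8.85020091e-04,  5.83982730e-05,
        2.80427728e-04,  1.21741152e-04,  4.91837525e-04]), 'joint_efforts': array([-1.27437779e-03, -9.98768735e+01,  2.10121684e+00, -3.74603212e+01,
       -3.71223708e-03,  6.91626384e-02,  1.46829989e-04]), 'position': array([0.58121329, 0.33586219, 0.03746949]), 'orientation': array([ 4.60516653e-04,  3.14157892e+00, -9.93755760e-05]), 'contact_force': array([-0.13870171, -0.27428178,  0.79848162]), 'ft_torque': array([-0.0007098 ,  0.02870957, -0.0195164 ]), 'finger_force': 0.0, 'gripper_width': 0.0004075238984540006}
```

Run:
```python
from h import *
for nm,(x,y,z) in dict(exp=(.581,.336,.0374),high=(.581,.336,.072),back=(.629,.395,.0374)).items():
    print(nm,[proj("top",[x+i*.0375,y+j*.0885,z+.097]).round() for i,j in((-1,-1),(1,-1),(-1,1))],"tip",proj("top",[x,y,z]).round(),[proj("side",[x+i*.0375,y+j*.0885,z+.097]).round() for i,j in((-1,-1),(1,-1),(-1,1))])
im=get_image("side")[80:190,190:340];t=get_image("top")[80:190,100:250]
cv2.imwrite("pics/p2.png",np.vstack([cv2.resize(c,(409,300),interpolation=2) for c in(im,t)]))
```

```text
exp [array([197., 163.]), array([199., 131.]), array([117., 161.])] tip [173. 156.] [array([264., 143.]), array([282., 136.]), array([229., 128.])]
high [array([192., 160.]), array([195., 126.]), array([109., 158.])] tip [168. 152.] [array([263., 133.]), array([281., 126.]), array([228., 118.])]
back [array([172., 142.]), array([174., 109.]), array([ 92., 139.])] tip [151. 136.] [array([263., 134.]), array([280., 127.]), array([229., 119.])]
```

View pics/p2.png

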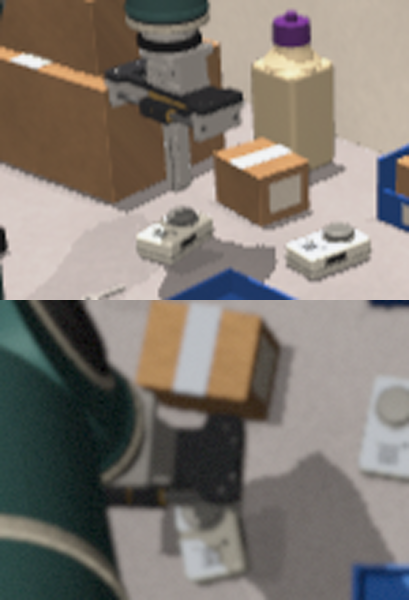

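Run:
```python
from h import *
print(proj("top",[0,0,0]),proj("side",[0,0,0]),proj("side",[.1,0,0]))
# tip triangulation constraint: horizontal pos of side ray at heights
for z in(.04,.055,.07,.085):print(z,ray("side",254.5,149,z).round(3), "body corner side",ray("side",263,131,z+.097).round(3),"top",ray("top",189,153.5,z+.097).round(3))
```

```text
[302.26994421 399.85578041] [161.40869352 300.06239025] [197.58971056 279.44684903]
0.04 [0.622 0.394] body corner side [0.601 0.317] top [0.565 0.266]
0.055 [0.602 0.369] body corner side [0.579 0.291] top [0.561 0.261]
0.07 [0.582 0.345] body corner side [0.556 0.264] top [0.558 0.256]
0.085 [0.562 0.32 ] body corner side [0.534 0.237] top [0.555 0.252]
```

Both views put the real tip about 30 mm above the reported TCP height (z ≈ 0.07, xy about right). The zero contact force agrees. I'll go lower and watch the force.

Request:
carry_out:
  plan:
    - [0,0,0.003,0,0]
    - [0,0,0.003,0,0]
    - [0,0,0.003,0,0]
    - [0,0,0.003,0,0]
    - [0,0,0,0,0]

```text
time: 4.7
position: [0.5809, 0.3357, 0.0248]
orientation: [-0.0, -3.141, 0.001]
contact_force: [-0.2, -0.2, -0.3]
gripper_width: 0.0007
finger_force: 0.0
```

Run:
```python
from h import *
P=[.581,.336,.04]
s=get_image("side");np.save("s.npy",s)
cv2.imwrite("pics/p3.png",cv2.resize(s[120:180,215:300],(765,540),interpolation=2))
```

```text
(no output)
```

View pics/p3.png

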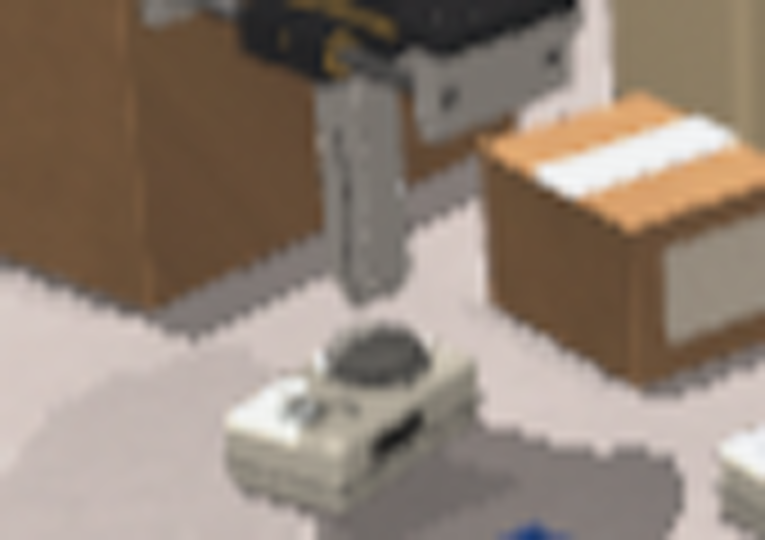

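The tip is at about (256,153) and the key top at (257,159), so roughly 20 mm remains. I'll continue gently.

Request:
carry_out:
  plan:
    - [0,0,0.004,0,0]
    - [0,0,0.004,0,0]
    - [0,0,0.003,0,0]
    - [0,0,0.001,0,0]
    - [0,0,0,0,0]

```text
time: 5.25
position: [0.5811, 0.3358, 0.0132]
orientation: [-0.001, -3.141, 0.0]
contact_force: [0.0, -0.3, 0.9]
gripper_width: 0.0
finger_force: 0.0
```

Run:
```python
from h import *
s=get_image("side")
cv2.imwrite("pics/p4.png",cv2.resize(s[135:175,230:285],(770,560),interpolation=2))
```

```text
(no output)
```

View pics/p4.png

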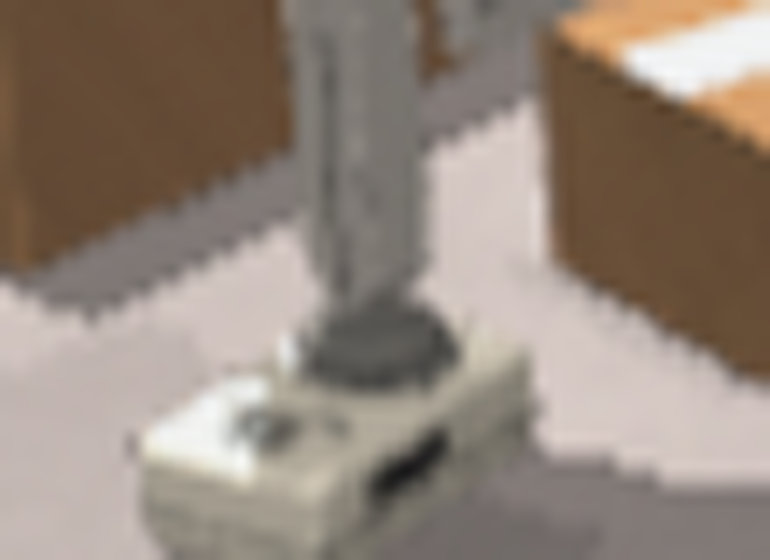

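The tip is right at the rim of the key in this view, with about 5–9 mm left. I'll feel downward in small steps.

Request:
carry_out:
  plan:
    - [0,0,0.001,0,0]
    - [0,0,0.001,0,0]

```text
time: 5.5
position: [0.5813, 0.3359, 0.0115]
orientation: [0.0, 3.141, 0.0]
contact_force: [0.7, 1.1, -0.3]
gripper_width: 0.0005
finger_force: 0.0
```

Request:
carry_out:
  plan:
    - [0,0,0.001,0,0]
    - [0,0,0,0,0]

```text
time: 5.7
position: [0.5811, 0.3358, 0.0103]
orientation: [-0.0, -3.141, 0.0]
contact_force: [-0.6, 1.4, 0.3]
gripper_width: 0.0001
finger_force: 0.0
```

Request:
carry_out:
  plan:
    - [0,0,0.001,0,0]
    - [0,0,0,0,0]

```text
time: 5.9
position: [0.5812, 0.3358, 0.0093]
orientation: [-0.001, -3.141, 0.0]
contact_force: [0.6, 0.8, 0.8]
gripper_width: 0.0005
finger_force: 0.0
```

Request:
carry_out:
  plan:
    - [0,0,0.0005,0,0]
    - [0,0,0,0,0]

```text
time: 6.1
position: [0.5812, 0.3359, 0.0089]
orientation: [-0.0, -3.142, 0.0]
contact_force: [-0.4, -0.5, -0.5]
gripper_width: 0.0005
finger_force: 0.0
```

Request:
carry_out:
  plan:
    - [0,0,0.0005,0,0]
    - [0,0,0,0,0]

```text
time: 6.3
position: [0.5812, 0.3358, 0.0084]
orientation: [-0.0, -3.142, 0.0]
contact_force: [-0.2, 0.2, -0.6]
gripper_width: 0.0006
finger_force: 0.0
```

Request:
carry_out:
  plan:
    - [0,0,0.0005,0,0]
    - [0,0,0,0,0]

```text
time: 6.5
position: [0.5812, 0.3359, 0.0079]
orientation: [0.0, 3.142, -0.0]
contact_force: [-0.3, 0.5, -0.1]
gripper_width: 0.0006
finger_force: 0.0
```

Request:
carry_out:
  plan:
    - [0,0,0.0005,0,0]
    - [0,0,0,0,0]

```text
time: 6.7
position: [0.5812, 0.3359, 0.0077]
orientation: [0.0, 3.142, -0.0]
contact_force: [-1.7, -1.3, 4.8]
gripper_width: 0.0008
finger_force: 2.3
```

Request:
carry_out:
  plan:
    - [0,0,0.0005,0,0]
    - [0,0,0,0,0]

```text
time: 6.9
position: [0.5813, 0.3359, 0.0074]
orientation: [0.0, 3.141, 0.0]
contact_force: [-2.6, -1.5, 6.5]
gripper_width: 0.001
finger_force: 3.5
```

Request:
carry_out:
  plan:
    - [0,0,0.0005,0,0]
    - [0,0,0,0,0]

```text
time: 7.1
position: [0.5813, 0.3359, 0.007]
orientation: [0.001, 3.141, 0.0]
contact_force: [-2.8, -1.9, 7.8]
gripper_width: 0.0007
finger_force: 4.2
```

Request:
carry_out:
  plan:
    - [0,0,0.0005,0,0]
    - [0,0,0,0,0]

```text
time: 7.3
position: [0.5812, 0.3359, 0.0064]
orientation: [0.0, 3.142, -0.0]
contact_force: [-3.6, -1.3, 8.5]
gripper_width: 0.0002
finger_force: 4.2
```

Request:
carry_out:
  plan:
    - [0,0,0.0005,0,0]
    - [0,0,0,0,0]

```text
time: 7.5
position: [0.5812, 0.3359, 0.0056]
orientation: [-0.0, -3.142, 0.0]
contact_force: [-1.3, -0.3, 2.7]
gripper_width: 0.0003
finger_force: 1.2
```

Request:
carry_out:
  plan:
    - [0,0,0.0005,0,0]
    - [0,0,0,0,0]

```text
time: 7.7
position: [0.5812, 0.3358, 0.0048]
orientation: [-0.0, -3.142, 0.0]
contact_force: [-0.1, 0.7, 0.2]
gripper_width: 0.0006
finger_force: 0.0
```

Key a shows a peak of about 8.5–9 N followed by a clean click to 0 N. Contact came at reported z ≈ 0.008, so the reported height reads about 32 mm low. On to b.

Request:
carry_out:
  plan:
    - [0,0,-0.04,0,0]
    - [-0.02,-0.0342,0,0,0]
    - [-0.02,-0.0342,0,0,0]
    - [-0.02,-0.0342,0,0,0]
    - [-0.02,-0.0342,0,0,0]

```text
time: 8.2
position: [0.6618, 0.1977, 0.045]
orientation: [0.0, 3.141, -0.0]
contact_force: [0.3, -0.3, 0.2]
gripper_width: 0.0005
finger_force: 0.0
```

Request:
carry_out:
  plan:
    - [-0.02,-0.0342,0,0,0]
    - [0,0,0.008,0,0]
    - [0,0,0.008,0,0]
    - [0,0,0,0,0]
    - [0,0,0,0,0]

```text
time: 8.7
position: [0.6805, 0.1664, 0.0287]
orientation: [0.002, -3.141, -0.001]
contact_force: [0.6, 0.1, -0.1]
gripper_width: 0.0003
finger_force: 0.0
```

Run:
```python
from h import *
s=get_image("side");print([proj("side",[.681,.165,z]).round(1) for z in(.04,.06)]); print(read_state()["position"])
cv2.imwrite("pics/p5.png",cv2.resize(s[120:200,255:365],(770,560),interpolation=2))
```

```text
[array([313.7, 163.9]), array([313.7, 158.4])]
[0.68077254 0.16619197 0.02910027]
```

View pics/p5.png

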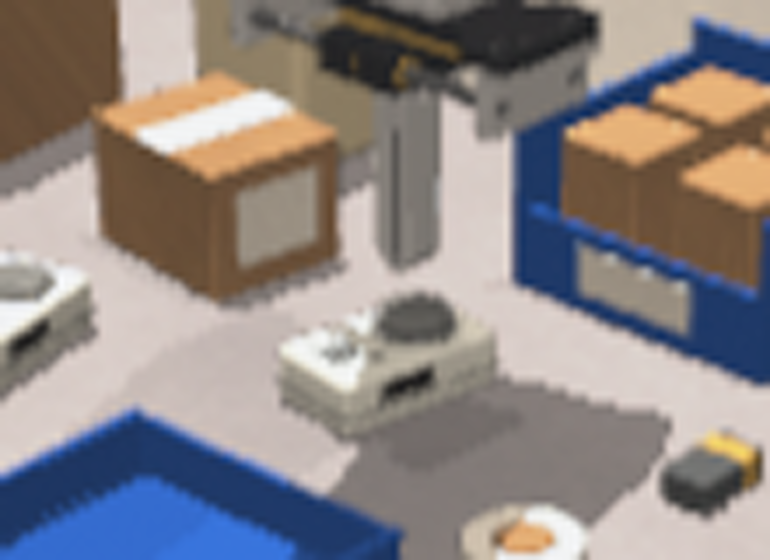

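The tip is at (313,158) and key b at (314.6,165), so about 22 mm is left, as expected.

Request:
carry_out:
  plan:
    - [0,0,0.008,0,0]
    - [0,0,0.007,0,0]
    - [0,0,0.002,0,0]
    - [0,0,0,0,0]
    - [0,0,0,0,0]

```text
time: 9.25
position: [0.6812, 0.1648, 0.012]
orientation: [0.001, 3.142, -0.0]
contact_force: [-0.1, -0.2, 0.2]
gripper_width: 0.0004
finger_force: 0.0
```

Request:
carry_out:
  plan:
    - [0,0,0.001,0,0]
    - [0,0,0,0,0]

```text
time: 9.45
position: [0.6812, 0.1648, 0.011]
orientation: [0.0, 3.141, -0.0]
contact_force: [0.1, -0.9, 0.0]
gripper_width: 0.0007
finger_force: 0.0
```

Request:
carry_out:
  plan:
    - [0,0,0.001,0,0]
    - [0,0,0,0,0]

```text
time: 9.65
position: [0.6811, 0.1648, 0.0099]
orientation: [-0.001, -3.141, 0.0]
contact_force: [-0.2, 0.0, 0.7]
gripper_width: -0.0
finger_force: 0.0
```

Request:
carry_out:
  plan:
    - [0,0,0.0005,0,0]
    - [0,0,0,0,0]

```text
time: 9.85
position: [0.6811, 0.1648, 0.0094]
orientation: [-0.0, -3.142, 0.0]
contact_force: [-0.8, 0.2, 0.2]
gripper_width: 0.0004
finger_force: 0.0
```

Request:
carry_out:
  plan:
    - [0,0,0.0005,0,0]
    - [0,0,0,0,0]

```text
time: 10.05
position: [0.6811, 0.1648, 0.0089]
orientation: [-0.0, -3.141, 0.0]
contact_force: [0.8, -0.4, 0.2]
gripper_width: 0.0006
finger_force: 0.0
```

Request:
carry_out:
  plan:
    - [0,0,0.0005,0,0]
    - [0,0,0,0,0]

```text
time: 10.25
position: [0.6811, 0.1648, 0.0084]
orientation: [-0.0, -3.142, 0.0]
contact_force: [0.3, 0.9, -0.6]
gripper_width: 0.001
finger_force: 0.0
```

Request:
carry_out:
  plan:
    - [0,0,0.0005,0,0]
    - [0,0,0,0,0]

```text
time: 10.45
position: [0.6812, 0.1648, 0.008]
orientation: [0.0, 3.142, -0.0]
contact_force: [0.5, 0.0, 0.2]
gripper_width: 0.0007
finger_force: 0.0
```

Request:
carry_out:
  plan:
    - [0,0,0.0005,0,0]
    - [0,0,0,0,0]

```text
time: 10.65
position: [0.6812, 0.1649, 0.0076]
orientation: [0.0, 3.141, -0.0]
contact_force: [-1.7, -0.5, 2.8]
gripper_width: 0.0004
finger_force: 1.4
```

Request:
carry_out:
  plan:
    - [0,0,0.0005,0,0]
    - [0,0,0,0,0]

```text
time: 10.85
position: [0.6812, 0.1648, 0.0071]
orientation: [0.0, 3.141, -0.0]
contact_force: [-1.6, -0.5, 4.0]
gripper_width: 0.0005
finger_force: 1.9
```

Request:
carry_out:
  plan:
    - [0,0,0.0005,0,0]
    - [0,0,0,0,0]

```text
time: 11.05
position: [0.6812, 0.1648, 0.0064]
orientation: [0.0, 3.142, -0.0]
contact_force: [-1.5, -1.4, 3.0]
gripper_width: 0.0006
finger_force: 1.7
```

Request:
carry_out:
  plan:
    - [0,0,0.0005,0,0]
    - [0,0,0,0,0]

```text
time: 11.25
position: [0.6811, 0.1648, 0.0058]
orientation: [-0.0, -3.142, 0.0]
contact_force: [-0.7, -0.2, 0.8]
gripper_width: 0.0006
finger_force: 0.6
```

Request:
carry_out:
  plan:
    - [0,0,0.0005,0,0]
    - [0,0,0,0,0]

```text
time: 11.45
position: [0.681, 0.1647, 0.0052]
orientation: [-0.0, -3.141, 0.0]
contact_force: [-0.2, -0.6, 0.1]
gripper_width: 0.0007
finger_force: 0.0
```

Request:
carry_out:
  plan:
    - [0,0,0.0005,0,0]
    - [0,0,0,0,0]

```text
time: 11.65
position: [0.6811, 0.1648, 0.0048]
orientation: [-0.0, -3.141, 0.0]
contact_force: [-0.5, 0.4, -0.1]
gripper_width: 0.0007
finger_force: 0.0
```

Request:
carry_out:
  plan:
    - [0,0,0.0005,0,0]
    - [0,0,0,0,0]

```text
time: 11.85
position: [0.6811, 0.1648, 0.0044]
orientation: [-0.0, -3.141, 0.0]
contact_force: [-0.4, 0.3, -0.3]
gripper_width: 0.0007
finger_force: 0.0
```

b peaks at about 4 N, so it is good. On to c.

Request:
carry_out:
  plan:
    - [0,0,-0.045,0,0]
    - [0,-0.0404,0,0,0]
    - [-0.001,-0.0404,0,0,0]
    - [-0.001,-0.0404,0,0,0]
    - [-0.001,-0.0404,0,0,0]

```text
time: 12.35
position: [0.684, 0.0016, 0.0497]
orientation: [0.0, 3.141, -0.0]
contact_force: [-0.4, -0.0, 1.1]
gripper_width: 0.0007
finger_force: 0.0
```

Request:
carry_out:
  plan:
    - [-0.001,-0.0404,0,0,0]
    - [0,-0.0404,0,0,0]
    - [0,-0.0404,0,0,0]
    - [0,-0.0404,0,0,0]
    - [0,0,0.008,0,0]

```text
time: 12.85
position: [0.6846, -0.1663, 0.0424]
orientation: [0.012, 3.14, -0.006]
contact_force: [-0.3, 0.5, 1.0]
gripper_width: 0.0004
finger_force: 0.0
```

Request:
carry_out:
  plan:
    - [0,0,0.01,0,0]
    - [0,0,0.01,0,0]
    - [0,0,0.008,0,0]
    - [0,0,0,0,0]
    - [0,0,0,0,0]

```text
time: 13.35
position: [0.6852, -0.1577, 0.0134]
orientation: [0.001, -3.141, -0.0]
contact_force: [0.2, -0.2, 0.5]
gripper_width: 0.0003
finger_force: 0.0
```

Request:
carry_out:
  plan:
    - [0,0,0.002,0,0]
    - [0,0,0.002,0,0]
    - [0,0,0,0,0]

```text
time: 13.65
position: [0.685, -0.1583, 0.0094]
orientation: [-0.0, -3.141, 0.0]
contact_force: [0.1, -0.7, -0.5]
gripper_width: 0.0004
finger_force: 0.0
```

Request:
carry_out:
  plan:
    - [0,0,0.0005,0,0]
    - [0,0,0,0,0]

```text
time: 13.85
position: [0.6851, -0.1584, 0.009]
orientation: [0.001, 3.142, -0.0]
contact_force: [-0.2, -0.8, 0.7]
gripper_width: 0.0006
finger_force: 0.0
```

Request:
carry_out:
  plan:
    - [0,0,0.0005,0,0]
    - [0,0,0,0,0]

```text
time: 14.05
position: [0.685, -0.1584, 0.0085]
orientation: [-0.001, -3.142, 0.0]
contact_force: [0.4, 0.1, -0.3]
gripper_width: 0.0007
finger_force: 0.0
```

Request:
carry_out:
  plan:
    - [0,0,0.0005,0,0]
    - [0,0,0,0,0]

```text
time: 14.25
position: [0.685, -0.1584, 0.0079]
orientation: [-0.0, -3.142, 0.0]
contact_force: [-1.3, -0.1, -0.2]
gripper_width: 0.0004
finger_force: 0.0
```

Request:
carry_out:
  plan:
    - [0,0,0.0005,0,0]
    - [0,0,0,0,0]

```text
time: 14.45
position: [0.6851, -0.1584, 0.0076]
orientation: [0.0, 3.142, -0.0]
contact_force: [-1.3, 0.3, 1.4]
gripper_width: 0.0002
finger_force: 1.1
```

Request:
carry_out:
  plan:
    - [0,0,0.0005,0,0]
    - [0,0,0,0,0]

```text
time: 14.65
position: [0.6851, -0.1584, 0.0071]
orientation: [0.0, 3.142, -0.0]
contact_force: [-1.5, -0.3, 3.9]
gripper_width: -0.0001
finger_force: 1.6
```

Request:
carry_out:
  plan:
    - [0,0,0.0005,0,0]
    - [0,0,0,0,0]

```text
time: 14.85
position: [0.6851, -0.1584, 0.0065]
orientation: [0.0, 3.142, -0.0]
contact_force: [-1.9, 0.2, 2.7]
gripper_width: 0.0003
finger_force: 1.5
```

Request:
carry_out:
  plan:
    - [0,0,0.0005,0,0]
    - [0,0,0,0,0]

```text
time: 15.05
position: [0.685, -0.1584, 0.0059]
orientation: [-0.001, -3.142, 0.0]
contact_force: [-0.1, 0.4, 1.4]
gripper_width: 0.0007
finger_force: 0.6
```

Request:
carry_out:
  plan:
    - [0,0,0.0005,0,0]
    - [0,0,0,0,0]

```text
time: 15.25
position: [0.685, -0.1583, 0.0053]
orientation: [-0.0, -3.141, 0.0]
contact_force: [-0.2, 0.5, -1.2]
gripper_width: 0.0005
finger_force: 0.0
```

Request:
carry_out:
  plan:
    - [0,0,0.0005,0,0]
    - [0,0,0,0,0]

```text
time: 15.45
position: [0.685, -0.1584, 0.0049]
orientation: [-0.0, -3.141, 0.0]
contact_force: [0.1, 0.8, 0.1]
gripper_width: 0.0005
finger_force: 0.0
```

c peaks at about 4 N, so it is good. On to d.

Request:
carry_out:
  plan:
    - [0,0,-0.04,0,0]
    - [0.0386,0.005,0,0,0]
    - [0.0386,0.005,0,0,0]
    - [0.0386,0.005,0,0,0]
    - [0.0386,0.005,0,0,0]

```text
time: 15.95
position: [0.5291, -0.1381, 0.0451]
orientation: [0.0, 3.141, -0.0]
contact_force: [1.4, -1.2, 1.2]
gripper_width: 0.0004
finger_force: 0.0
```

Request:
carry_out:
  plan:
    - [0.0386,0.005,0,0,0]
    - [0,0,0.01,0,0]
    - [0,0,0.01,0,0]
    - [0,0,0,0,0]
    - [0,0,0,0,0]

```text
time: 16.45
position: [0.4927, -0.1333, 0.0247]
orientation: [-0.0, -3.141, 0.0]
contact_force: [0.3, 0.1, -0.3]
gripper_width: 0.0005
finger_force: 0.0
```

Request:
carry_out:
  plan:
    - [0,0,0.008,0,0]
    - [0,0,0.006,0,0]
    - [0,0,0,0,0]
    - [0,0,0,0,0]

```text
time: 16.85
position: [0.492, -0.1333, 0.0108]
orientation: [-0.0, -3.141, 0.0]
contact_force: [0.0, 0.2, 0.1]
gripper_width: 0.0006
finger_force: 0.0
```

Request:
carry_out:
  plan:
    - [0,0,0.001,0,0]
    - [0,0,0.0005,0,0]
    - [0,0,0,0,0]

```text
time: 17.15
position: [0.4921, -0.1333, 0.0096]
orientation: [0.001, 3.141, -0.0]
contact_force: [0.0, 0.2, -0.1]
gripper_width: 0.0005
finger_force: 0.0
```

Request:
carry_out:
  plan:
    - [0,0,0.0005,0,0]
    - [0,0,0,0,0]

```text
time: 17.35
position: [0.4921, -0.1333, 0.009]
orientation: [0.0, 3.142, -0.0]
contact_force: [0.3, -0.0, -0.0]
gripper_width: 0.0006
finger_force: 0.0
```

Request:
carry_out:
  plan:
    - [0,0,0.0005,0,0]
    - [0,0,0,0,0]

```text
time: 17.55
position: [0.4921, -0.1333, 0.0085]
orientation: [-0.0, -3.142, 0.0]
contact_force: [0.0, -0.2, -0.1]
gripper_width: 0.0003
finger_force: 0.0
```

Request:
carry_out:
  plan:
    - [0,0,0.0005,0,0]
    - [0,0,0,0,0]

```text
time: 17.75
position: [0.4921, -0.1333, 0.0079]
orientation: [-0.0, -3.142, 0.0]
contact_force: [-0.9, -0.3, -0.0]
gripper_width: 0.0004
finger_force: 0.0
```

Request:
carry_out:
  plan:
    - [0,0,0.0005,0,0]
    - [0,0,0,0,0]

```text
time: 17.95
position: [0.4921, -0.1333, 0.0075]
orientation: [-0.001, -3.142, 0.0]
contact_force: [-1.2, -0.2, 1.7]
gripper_width: 0.0003
finger_force: 1.2
```

Request:
carry_out:
  plan:
    - [0,0,0.0005,0,0]
    - [0,0,0,0,0]

```text
time: 18.15
position: [0.4921, -0.1333, 0.007]
orientation: [0.0, 3.142, -0.0]
contact_force: [-1.0, 0.1, 3.4]
gripper_width: 0.0008
finger_force: 1.7
```

Request:
carry_out:
  plan:
    - [0,0,0.0005,0,0]
    - [0,0,0,0,0]

```text
time: 18.35
position: [0.4921, -0.1333, 0.0065]
orientation: [-0.0, -3.142, 0.0]
contact_force: [-1.3, -0.4, 3.6]
gripper_width: 0.0002
finger_force: 1.7
```

Request:
carry_out:
  plan:
    - [0,0,0.0005,0,0]
    - [0,0,0,0,0]

```text
time: 18.55
position: [0.4921, -0.1333, 0.0059]
orientation: [-0.0, -3.142, 0.0]
contact_force: [-0.5, 0.4, 1.4]
gripper_width: 0.0005
finger_force: 0.9
```

Request:
carry_out:
  plan:
    - [0,0,0.0005,0,0]
    - [0,0,0,0,0]

```text
time: 18.75
position: [0.492, -0.1333, 0.0053]
orientation: [-0.0, -3.141, 0.0]
contact_force: [0.4, 0.1, 0.6]
gripper_width: 0.0007
finger_force: 0.0
```

All four have clicked: a peaked at about 8.5–9 N, the others at about 4 N, so a is the stiff one. I'll lift, then check a and the tray once more.

Request:
carry_out:
  plan:
    - [0,0,-0.04,0,1]
    - [0,0,-0.04,0,1]
    - [0,0.03,-0.04,0,1]
    - [0,0.04,0,0,1]
    - [0,0.04,0,0,1]

```text
time: 19.25
position: [0.4927, -0.0222, 0.1268]
orientation: [0.002, 3.139, -0.0]
contact_force: [0.0, -0.2, -0.6]
gripper_width: 0.037
finger_force: 0.0
```

```bash
python3 - <<'E'
from h import *
im=get_image("top");cv2.imwrite("pics/top1.png",im)
old=cv2.imread("pics/top0.png")
sh=cv2.phaseCorrelate(*[np.float32(cv2.cvtColor(i,6)[137:190,150:203]) for i in(old,im)]);print("a shift",sh)
cv2.imwrite("pics/t1.png",cv2.resize(im[80:260,90:360],(795,530)))
E
sed -i 's/top0/top1/; s/b=(245,127),c=(372,129),d=(359,203)//' m.py; python3 m.py | head -2
```

```text
a shift ((0.1284085256830778, 0.022877343787307325), 1.0056326088427843)
a ((566.09228515625, 331.26361083984375), (131.1739044189453, 128.7428436279297), 1.6649727821350098)Traceback (most recent call last):
  File "m.py", line 25, in <module>
    cv2.imwrite("pics/crop.png",cv2.resize(np.vstack([np.hstack(big[:2]),np.hstack(big[2:])]),(580,580)))
                                                                         ~~~~~~~~~^^^^^^^^^
    return _nx.concatenate(arrs, 1, dtype=dtype, casting=casting)
           ~~~~~~~~~~~~~~~^^^^^^^^^^^^^^^^^^^^^^^^^^^^^^^^^^^^^^^
ValueError: need at least one array to concatenate
```

View pics/t1.png

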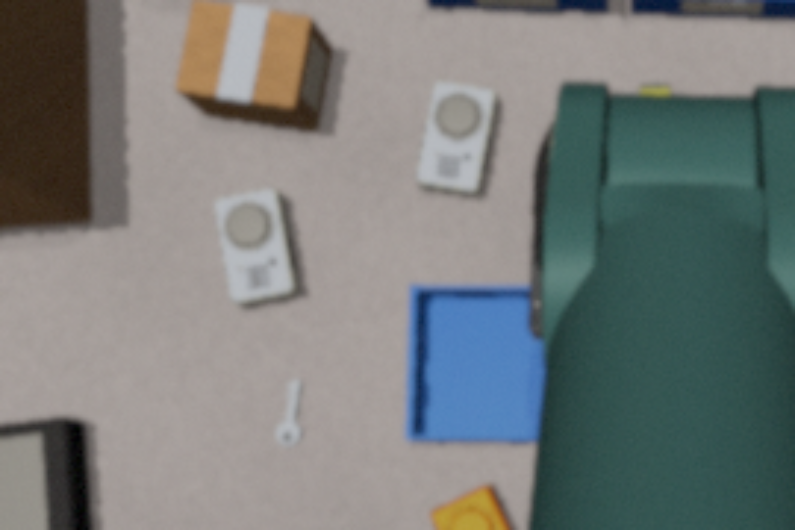

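Unit a hasn't moved (shift 0.1 px); the tray and the other units I can see look untouched. Now moving over a, turning to its yaw.

Request:
carry_out:
  plan:
    - [-0.0081,0.0395,0,0,1]
    - [-0.0081,0.0395,0,0,1]
    - [-0.0081,0.0395,0,0,1]
    - [-0.0081,0.0395,0,0,1]
    - [-0.0081,0.0395,0,0,1]

```text
time: 19.8
position: [0.5328, 0.1758, 0.1254]
orientation: [0.001, 3.141, -0.0]
contact_force: [0.3, -0.3, -0.2]
gripper_width: 0.0812
finger_force: 0.0
```

Request:
carry_out:
  plan:
    - [-0.0081,0.0395,0,0,1]
    - [-0.0081,0.0395,0,0,1]
    - [-0.0081,0.0395,0,0,1]
    - [-0.0081,0.0395,0,0,1]
    - [0,0,0,0,1]

```text
time: 20.3
position: [0.564, 0.3379, 0.1247]
orientation: [0.008, -3.141, -0.003]
contact_force: [-1.1, -1.0, -0.6]
gripper_width: 0.0941
finger_force: 0.0
```

Request:
carry_out:
  plan:
    - [0,0,0.02,-0.0757,1]
    - [0,0,0.02,-0.0757,1]
    - [0,0,0.02,-0.0757,1]
    - [0,0,0,0,1]
    - [0,0,0,0,1]

```text
time: 20.8
position: [0.5652, 0.3318, 0.0657]
orientation: [0.351, -3.122, 0.0]
contact_force: [-0.5, 0.3, 1.1]
gripper_width: 0.0944
finger_force: 0.0
```

Request:
carry_out:
  plan:
    - [0,0,0.018,0,1]
    - [0,0,0.016,0,1]
    - [0,0,0.012,0,1]
    - [0,0,0.008,0,1]
    - [0,0,0,0,1]

```text
time: 21.3
position: [0.5646, 0.3319, 0.0104]
orientation: [0.355, -3.12, 0.001]
contact_force: [-0.4, 0.6, -0.5]
gripper_width: 0.0942
finger_force: 0.0
```

Request:
carry_out:
  plan:
    - [0,0,0.003,0,1]
    - [0,0,0.003,0,1]
    - [0,0,0.003,0,1]

```text
time: 21.6
position: [0.5654, 0.3323, 0.0027]
orientation: [-0.355, 3.121, 0.0]
contact_force: [1.0, -0.6, 0.5]
gripper_width: 0.0941
finger_force: 0.0
```

Request:
carry_out:
  plan:
    - [0,0,0.003,0,1]
    - [0,0,0.003,0,1]

```text
time: 21.8
position: [0.5652, 0.3322, -0.0037]
orientation: [-0.355, 3.121, -0.0]
contact_force: [-0.2, -0.3, -0.0]
gripper_width: 0.0938
finger_force: 0.0
```

Request:
carry_out:
  plan:
    - [0,0,0.003,0,1]
    - [0,0,0.003,0,1]
    - [0,0,0.003,0,1]
    - [0,0,0,0,1]

```text
time: 22.2
position: [0.5649, 0.332, -0.013]
orientation: [0.355, -3.121, 0.001]
contact_force: [-0.2, 0.4, 0.6]
gripper_width: 0.094
finger_force: 0.0
```

Request:
carry_out:
  plan:
    - [0,0,0.002,0,1]
    - [0,0,0.002,0,1]
    - [0,0,0,0,1]

```text
time: 22.5
position: [0.565, 0.3321, -0.0168]
orientation: [0.355, -3.121, 0.0]
contact_force: [0.6, 0.3, 0.2]
gripper_width: 0.0945
finger_force: 0.0
```

Request:
carry_out:
  plan:
    - [0,0,0.002,0,1]
    - [0,0,0.002,0,1]
    - [0,0,0,0,1]

```text
time: 22.8
position: [0.565, 0.3321, -0.0209]
orientation: [0.355, -3.121, 0.0]
contact_force: [0.4, 0.1, -0.5]
gripper_width: 0.094
finger_force: 0.0
```

Request:
carry_out:
  plan:
    - [0,0,0.002,0,1]
    - [0,0,0.001,0,1]
    - [0,0,0,0,0.5]
    - [0,0,0,0,0]
    - [0,0,0,0,0]

```text
time: 23.3
position: [0.5652, 0.3322, -0.0235]
orientation: [-0.355, 3.121, -0.0]
contact_force: [-0.4, -0.6, -1.0]
gripper_width: 0.0734
finger_force: 0.0
```

Request:
carry_out:
  plan:
    - [0,0,0,0,0]
    - [0,0,0,0,0]
    - [0,0,0,0,0]
    - [0,0,0,0,0]

```text
time: 23.7
position: [0.5651, 0.3321, -0.0235]
orientation: [-0.356, 3.121, -0.0]
contact_force: [-0.5, -0.8, 0.7]
gripper_width: 0.0539
finger_force: 30.0
```

The grip is solid (53.9 mm, 30 N). I'll lift, turn to the tray's yaw and carry it over.

Request:
carry_out:
  plan:
    - [0,0,-0.005,0,0]
    - [0,0,-0.015,0,0]
    - [0,0,-0.02,0,0]
    - [0,0,-0.02,0.0985,0]
    - [0,0,-0.02,0.0985,0]

```text
time: 24.2
position: [0.5652, 0.3322, 0.0585]
orientation: [-0.041, 3.141, 0.001]
contact_force: [-0.1, 0.5, -2.8]
gripper_width: 0.0538
finger_force: 30.0
```

Request:
carry_out:
  plan:
    - [0.0171,-0.036,0,0,0]
    - [0.0171,-0.036,0,0,0]
    - [0.0171,-0.036,0,0,0]
    - [0.0171,-0.036,0,0,0]
    - [0.0171,-0.036,0,0,0]

```text
time: 24.7
position: [0.4845, 0.1485, 0.0576]
orientation: [-0.047, 3.14, 0.0]
contact_force: [0.6, -1.2, -2.9]
gripper_width: 0.0537
finger_force: 30.0
```

Request:
carry_out:
  plan:
    - [0.0171,-0.036,0,0,0]
    - [0,0,0,0,0]
    - [0,0,0,0,0]
    - [0,0,0,0,0]

```text
time: 25.1
position: [0.4696, 0.1141, 0.0572]
orientation: [-0.048, 3.14, 0.001]
contact_force: [-0.3, 0.3, -2.1]
gripper_width: 0.0537
finger_force: 30.0
```

Run:
```python
from h import *
im=get_image("top");cv2.imwrite("pics/top2.png",im)
b=cv2.inRange(cv2.cvtColor(im,cv2.COLOR_BGR2HSV),(100,120,60),(125,255,255));b[:160]=0;b[250:]=0
print([cv2.boundingRect(c) for c in cv2.findContours(b,0,2)[0] if cv2.contourArea(c)>40])
o=cv2.imread("pics/top0.png");b=cv2.inRange(cv2.cvtColor(o,cv2.COLOR_BGR2HSV),(100,120,60),(125,255,255));b[:160]=0;b[250:]=0
k=max(cv2.findContours(b,0,2)[0],key=cv2.contourArea);print(cv2.boundingRect(k))
p=cv2.approxPolyDP(cv2.convexHull(k),5,True)[:,0];print(p.tolist(),[ray("top",*q,.032).round(3).tolist() for q in p])
```

```text
[(274, 179, 22, 51)]
(229, 178, 67, 52)
[[294, 178], [293, 229], [229, 228], [230, 178]] [[0.535, 0.037], [0.409, 0.035], [0.407, 0.191], [0.53, 0.195]]
```

The unit is over the tray centre. Lowering it, then feeling for the floor.

Request:
carry_out:
  plan:
    - [0,0,0.015,0,0]
    - [0,0,0.015,0,0]
    - [0,0,0.015,0,0]
    - [0,0,0.012,0,0]
    - [0,0,0.008,0,0]

```text
time: 25.65
position: [0.4688, 0.1137, -0.0094]
orientation: [0.048, -3.141, 0.0]
contact_force: [-0.4, -0.6, -2.4]
gripper_width: 0.0539
finger_force: 30.0
```

Request:
carry_out:
  plan:
    - [0,0,0.004,0,0]
    - [0,0,0.003,0,0]
    - [0,0,0.002,0,0]
    - [0,0,0,0,0]

```text
time: 26.05
position: [0.4691, 0.1132, -0.0174]
orientation: [-0.047, 3.141, -0.0]
contact_force: [-0.4, -0.1, -2.2]
gripper_width: 0.054
finger_force: 30.0
```

Request:
carry_out:
  plan:
    - [0,0,0.001,0,0]
    - [0,0,0,0,0]

```text
time: 26.25
position: [0.4691, 0.1132, -0.0184]
orientation: [-0.047, 3.141, -0.0]
contact_force: [-0.3, 0.3, -1.8]
gripper_width: 0.0539
finger_force: 30.0
```

Request:
carry_out:
  plan:
    - [0,0,0.001,0,0]
    - [0,0,0,0,0]

```text
time: 26.45
position: [0.469, 0.1132, -0.0195]
orientation: [-0.047, 3.141, -0.0]
contact_force: [0.3, -0.4, -2.5]
gripper_width: 0.0536
finger_force: 30.0
```

Request:
carry_out:
  plan:
    - [0,0,0.0005,0,0]
    - [0,0,0,0,0]

```text
time: 26.65
position: [0.469, 0.1132, -0.0196]
orientation: [-0.047, 3.141, -0.0]
contact_force: [-3.8, -0.7, 10.9]
gripper_width: 0.0537
finger_force: 30.0
```

Request:
carry_out:
  plan:
    - [0,0,0.0005,0,0]
    - [0,0,0,0,0]

```text
time: 26.85
position: [0.4691, 0.1132, -0.0196]
orientation: [-0.047, 3.141, -0.0]
contact_force: [-7.9, -2.6, 25.0]
gripper_width: 0.0534
finger_force: 30.0
```

It is on the tray floor. I'll relieve the load, open and retreat.

Request:
carry_out:
  plan:
    - [0,0,-0.001,0,0]
    - [0,0,0,0,0.8]
    - [0,0,0,0,0.8]
    - [0,0,0,0,0.8]
    - [0,0,0,0,0.8]

```text
time: 27.35
position: [0.469, 0.1132, -0.0196]
orientation: [0.047, -3.141, 0.0]
contact_force: [0.5, 0.0, -0.4]
gripper_width: 0.075
finger_force: 0.0
```

Request:
carry_out:
  plan:
    - [0,0,0,0,0.8]
    - [0,0,-0.01,0,0.8]
    - [0,0,-0.02,0,0.8]
    - [0,0,-0.03,0,0.8]
    - [0,0,-0.04,0,0.8]

```text
time: 27.85
position: [0.4681, 0.113, 0.0814]
orientation: [0.047, -3.139, 0.001]
contact_force: [-0.2, -0.5, -0.2]
gripper_width: 0.0753
finger_force: 0.0
```

Request:
carry_out:
  plan:
    - [0,0,-0.04,0,0.8]
    - [0,-0.045,-0.01,0,0.8]
    - [0,-0.045,0,0,0.8]
    - [0,-0.045,0,0,0.8]
    - [0,-0.045,0,0,0.8]

```text
time: 28.35
position: [0.4742, -0.0684, 0.1316]
orientation: [-0.047, 3.14, 0.0]
contact_force: [0.8, 0.2, -1.1]
gripper_width: 0.0748
finger_force: 0.0
```

Request:
carry_out:
  plan:
    - [0,-0.045,0,0,0.8]
    - [0,-0.045,0,0,0.8]
    - [0,0,0,0,0.8]
    - [0,0,0,0,0.8]
    - [0,0,0,0,0.8]

```text
time: 28.85
position: [0.4771, -0.1556, 0.1308]
orientation: [-0.049, 3.141, 0.001]
contact_force: [-0.2, 0.3, 0.0]
gripper_width: 0.075
finger_force: 0.0
```

Run:
```python
from h import *
im=get_image("top");sd=get_image("side")
o=cv2.imread("pics/top0.png");os_=cv2.imread("pics/side0.png")
T=np.array([.469,.113])
hsv=cv2.cvtColor(im,cv2.COLOR_BGR2HSV);m=cv2.inRange(hsv,(0,0,100),(179,60,255));M=np.zeros_like(m);M[180:227,232:292]=m[180:227,232:292]
M=cv2.morphologyEx(M,cv2.MORPH_OPEN,np.ones((3,3)))
k=max(cv2.findContours(M,0,2)[0],key=cv2.contourArea)
W=np.array([ray("top",*q,.034) for q in cv2.convexHull(k)[:,0]]).astype(np.float32)*1000;print("a now",cv2.minAreaRect(W))
def sh(n,A,B,u,v,r=24):
    f=lambda i:np.float32(cv2.cvtColor(i,6)[v-r:v+r,u-r:u+r]);print(n,np.round(cv2.phaseCorrelate(f(A),f(B)),2) if 0 else [np.round(x,2) for x in cv2.phaseCorrelate(f(A),f(B))])
for n,u,v in[("b",245,127),("c",372,129),("d",359,203),("roll",313,166),("rkey",188,219),("batt",313,117)]:sh(n,o,im,u,v)
for n,u,v in[("b s",310,171),("c s",391,207),("d s",340,229),("tray s",278,200),("marker s",290,221)]:sh(n,os_,sd,u,v)
for z in(.0,.02):print(proj("side",[.469,.113,.034]))
```

```text
a now ((468.8280944824219, 112.83148193359375), (91.49652099609375, 54.11924743652344), 2.284799575805664)
b [array([0.14, 0.19]), np.float64(0.9)]
c [array([-0.3 ,  0.25]), np.float64(0.44)]
d [array([-0.05,  2.96]), np.float64(0.06)]
roll [array([0.01, 0.04]), np.float64(1.03)]
rkey [array([ 0.06, -0.04]), np.float64(1.01)]
batt [array([-0.14,  0.04]), np.float64(0.99)]
b s [array([-0.1 , -0.08]), np.float64(0.79)]
c s [array([0.12, 0.19]), np.float64(1.0)]
d s [array([-0.03,  0.34]), np.float64(0.74)]
tray s [array([-0.08,  0.07]), np.float64(0.86)]
marker s [array([0.34, 0.06]), np.float64(0.81)]
[277.15547236 194.81215105]
[277.15547236 194.81215105]
```

Unit a measures 91×54 mm at the tray centre, at the rim-level height I expected. Nothing else I can check has moved, and every key dropped to 0 N past the click. Handing in.

```bash
python3 -c "
from cell import hand_in;print(hand_in())"
```

```text
the job is handed in; nothing more can be done
None
```

I pressed all four keys until they clicked; unit a was the stiff one (about 9 N against about 4 N for the others). It now lies flat in the blue tray, nothing else visibly moved, and the job is handed in (no verdict was shown).

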